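Sort the full and the empty grain tin by weight

ROBOT

A 7-joint arm with a two-finger parallel gripper is mounted at the origin on the work surface. World frame = base frame: x ahead of the robot, y to its left, z up, the work surface at z = 0. Lengths are in m, angles in rad, forces in N, time in s.
With the tool pointing down it reaches from about 0.425 to 0.925 m from the base axis. Payload 6.8 kg.
Tool frame: the origin (TCP) lies at the very end of the fingers, on their centre line; the grasp point (between the pads) lies 19 mm behind it; z points along the fingers, y is the direction in which the jaws open and shut (so a half turn about z gives the same grasp; the last joint's range is limited). The gripper opens to 85 mm and grips with 20 to 120 N. Pads are 22 mm wide; open, the fingers measure 114 mm over their backs; the gripper's body (76 mm by 85 mm) begins 54 mm behind the grasp point. The pads swing forward as they close: fully open they stand 13 mm farther back than shut.
Start: joints at [1.006, 0.477, 0.022, 1.555, -0.011, 1.109, -0.083], TCP at [0.298, -0.606, 0.231] pointing down, gripper open.
Joint ranges: [-2.96, 2.96], [-0.34, 2.1], [-1.41, 1.46], [0.24, 2.44], [-1.37, 4.51], [0.17, 1.92], [-2.96, 2.96]. Speed limits (rad/s): [2.39, 2.39, 3.14, 3.14, 3.14, 3.14, 3.14].

INTERFACE

Orientations are given as a unit quaternion [w, x, y, z].
In Python, from station import bot gives the robot as it stands.
- The arm moves only by the tool move_arm, never from a script. Its argument "commands" is text: rows parted by semicolons, each of 7 numbers parted by spaces: the opening, from 0 (shut) to 1 (fully open), then the shift along the tool's x, y, z in cm, then the turn, a rotation vector about the tool's x, y, z in degrees. In form: gripper tx ty tz rx ry rz; .... A call has 1 to 12 rows; each row shifts and turns the commanded pose from where the row before left it, along the tool's axes as they then stand; what a row does not reach is not made up. A row lasts 1/12 s, in which the tool goes at most 41.7 mm and 7.16 degrees, less where a joint would pass 70% of its speed; a pose out of reach is approached as far as the arm can. A call with a gripper value outside its range is refused whole. The fingers move at their own pace and stop on an object; "force" is the grip in N (left out, the last holds). Time passes only in rows, so rows that do not move let the fingers close. It gives the time, the measured TCP pose, the force and the opening at its end, in the units of the state.
- bot.get_obs(): the state, without advancing time (a new reading comes with each control period).
- bot.read_camera(name): name is "scene" or "top"; returns a dict with "img" (420x560x3 uint8, red, green, blue), "K" (3x3 intrinsics, pixels), "distortion" ([k1, k2, p1, p2, k3] as OpenCV has them; the pictures are not rectified), "rvec" (rotation vector, rad) and "tvec" (3), from world to camera coordinates, as OpenCV has them. Camera axes: x right, y down, z forward; pixel columns grow to the right and rows downward; lengths in m; the calibration is good to about 2 mm. A picture is of the moment at which its call begins. There is no depth.
- bot.hand_in(): hands the job in, once; it reports no verdict.
The state is a dict: "t": time; "q": joint angles; "joint_vel": joint speeds; "joint_torque": joint torques, N m; "eef_pos": TCP position; "tool_rot": TCP orientation; "contact_force": force on the tool from outside, world axes, zero at the start; "torque": the same for the moment, N m; "gripper_width": opening from 0.0 (shut) to 1.0 (fully open).
Only numpy, scipy, OpenCV 4.12 (cv2) and the standard library are available. Lean on these libraries where they do the work, as an engineer would, in place of code of your own. Each camera call takes 0.05 s, during which the arm holds its last target. There are 200 camera calls.

TASK

Two identical sealed metal tins of casting grain stand on the jeweller's soldering board: one is full, the other nearly empty, and only their weight in the hand tells which. Put the full, heavy tin in the blue tray and the nearly empty, light tin in the white tray, each standing upright on the tray's floor. Set them down, do not drop them.

Things in the scene. Friction and masses are not known exactly. Their poses are not given: they have to be found in the camera images.
- tin_a_center (a point): one of two identical opaque tins on the soldering board: aluminium body, brass lid, 48 mm diameter, 62 mm tall. This point: its centre, 31 mm above its underside; z up its axis. One tin weighs 430 to 570 g (full), the other about 95 g (nearly empty), which cannot be seen. The contents may shift 2 mm inside. Smooth sides; a 30 N grip across the diameter is fine.
- tin_b_center (a point): one of two identical opaque tins on the soldering board: aluminium body, brass lid, 48 mm diameter, 62 mm tall. This point: its centre, 31 mm above its underside; z up its axis. One tin weighs 430 to 570 g (full), the other about 95 g (nearly empty), which cannot be seen. The contents may shift 2 mm inside. Smooth sides; a 30 N grip across the diameter is fine.
- blue_tray: shallow open square tray, blue, fixed to the bench: 130 x 130 mm outside, 16 mm high, walls and floor 4 mm thick. The origin is the centre of its underside, at bench height; the floor inside lies 4 mm above it; x and y run along its sides, z up. For the full, heavy tin.
- white_tray: shallow open square tray, white, fixed to the bench: 130 x 130 mm outside, 16 mm high, walls and floor 4 mm thick. The origin is the centre of its underside, at bench height; the floor inside lies 4 mm above it; x and y run along its sides, z up. For the nearly empty, light tin.
Mind the look-alikes: they are no part of the job. Several things have the shape of the white_tray; the one meant has the colours described above. What is shaped like the part that bears tin_b_center but green or pink is not meant.

How it is judged:
By the outcome, as a careful person would: the job done as asked, in the order asked, and still so for the second after the job is handed in, with the robot touching nothing.
It also fails if it takes over 62 s, if anything falls off the work surface, if the arm or the gripper's body presses on something with over 40 N, if the wrist force passes 120 N, or if a joint passes its speed limit or range.

## Working session

There is one attempt and no reset: what is moved stays moved. The work goes in short steps, Python scripts to look and compute and a tool call to move; the robot and the scene stay as the last step left them, time stands still between calls to the robot, and variables do not carry over. Pictures are saved under pics/ and viewed, about 8 in all and at most 12, crops included, and the job is handed in when it is done.

Besides the shell and the picture viewer there is one more tool, called after "Request:" as name(argument=value, ...) on one line, values as JSON. move_arm: Moves the arm, as the interface text tells. Its arguments: {"type":"object","properties":{"commands":{"type":"string"},"force":{"type":"number"}},"required":["commands"]}

```bash
mkdir -p pics; cat > h.py <<'E'
import numpy as np,cv2
from station import bot
def ray(c,uv,z):
    R,_=cv2.Rodrigues(np.array(c["rvec"],float)); t=np.array(c["tvec"],float).ravel()
    n=cv2.undistortPoints(np.array(uv,float).reshape(-1,1,2),np.array(c["K"]),np.array(c["distortion"])).reshape(-1,2)
    d=np.c_[n,np.ones(len(n))]@R; o=-R.T@t
    return o+d*((z-o[2])/d[:,2])[:,None]
def proj(c,p):
    return cv2.projectPoints(np.array(p,float).reshape(-1,1,3),np.array(c["rvec"],float),np.array(c["tvec"],float),np.array(c["K"]),np.array(c["distortion"]))[0].reshape(-1,2)
def save(n,im): cv2.imwrite("pics/"+n,cv2.cvtColor(im,cv2.COLOR_RGB2BGR))
E
python3 - <<'E'
from h import *
import pickle
d={}
for n in("scene","top"):
    c=bot.read_camera(n); save(n+"1.png",c["img"]); d[n]=c
pickle.dump(d,open("c1.pkl","wb"))
o=bot.get_obs(); print(o)
E
```

```text
{'t': 0.1, 'q': array([ 1.00589729,  0.47769454,  0.02236928,  1.55632202, -0.01148   ,
        1.10929729, -0.08311634]), 'joint_vel': array([ 8.87705238e-05, -4.10681450e-03,  1.04191873e-03, -1.67065189e-03,
       -1.19035227e-03,  4.87490319e-04, -2.03131390e-03]), 'joint_torque': array([ 5.15152729e-03, -5.97749126e+01,  1.61358096e+00, -2.81952202e+01,
        1.27139868e-02,  5.03022806e-03, -5.87822774e-05]), 'eef_pos': array([ 0.2974715 , -0.60534302,  0.23045172]), 'tool_rot': array([-7.56100421e-04,  9.74030929e-01,  2.26413595e-01, -2.49969776e-04]), 'contact_force': array([ 0.12192306,  0.67024069, -0.00972708]), 'torque': array([ 0.01722748,  0.0335549 , -0.01364783]), 'gripper_width': 1.0016435239843688}
```

View pics/top1.png

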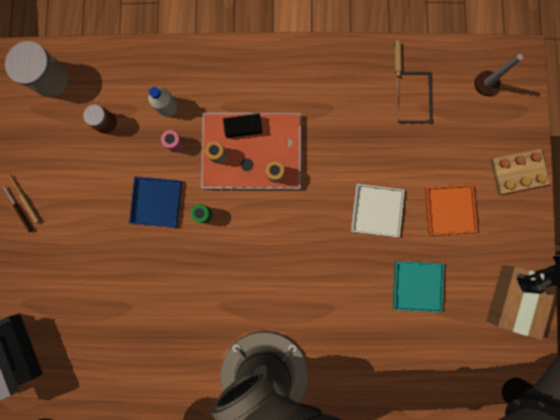

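View pics/scene1.png

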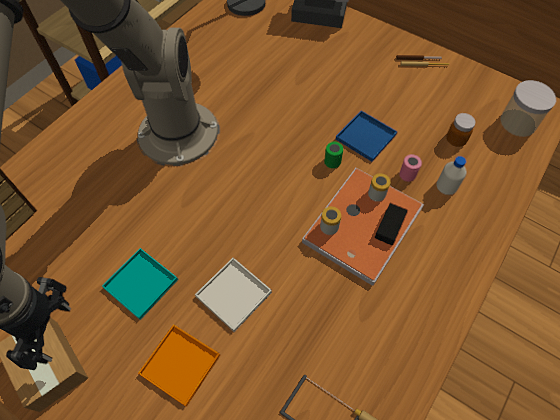

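The top view shows two brass-lidded tins on the salmon board at (215,151) and (275,171). Look-alikes are the pink can (171,140) and green can (201,213). The trays are blue (156,203) and white (378,210), with orange (452,210) and teal (419,286) as decoys. I choose the two brass-lidded tins, the blue tray and the white tray, and will check them in a close crop.

```bash
cat > m.py <<'E'
from h import *
import pickle
d=pickle.load(open("c1.pkl","rb"))
win={"top":{"A":(200,135,232,167),"B":(260,155,292,187),"blue":(120,165,195,240),"white":(340,175,415,245)},
"scene":{"A":(362,168,396,204),"B":(315,200,347,240),"blue":(325,105,405,165),"white":(185,250,280,335)}}
def rng(k,h):
    H,S,V=cv2.split(h)
    if k=="blue": return (H>100)&(H<130)&(S>120)
    if k=="white": return (S<70)&(V>110)
    return (H>=14)&(H<=30)&(S>110)&(V>60)
res={}
for n in d:
    h=cv2.cvtColor(d[n]["img"],cv2.COLOR_RGB2HSV)
    for k,(x0,y0,x1,y1) in win[n].items():
        m=rng(k,h[y0:y1,x0:x1]).astype(np.uint8)
        ct=max(cv2.findContours(m,cv2.RETR_EXTERNAL,cv2.CHAIN_APPROX_NONE)[0],key=cv2.contourArea)+np.array([x0,y0])
        if k in "AB":
            e=cv2.fitEllipse(cv2.convexHull(ct)) ; res[n,k]=e[0]; print(n,k,np.round(e[0],1),np.round(e[1],1))
        else:
            P=ray(d[n],ct.reshape(-1,2),.016)[:,:2].astype(np.float32); r=cv2.minAreaRect(P); print(n,k,np.round(r[0],4),np.round(r[1],4),round(r[2],1))
def Pm(c):
    return np.c_[cv2.Rodrigues(np.array(c["rvec"],float))[0],np.array(c["tvec"]).reshape(3,1)]
def und(c,p): return cv2.undistortPoints(np.array(p,float).reshape(1,1,2),np.array(c["K"]),np.array(c["distortion"])).reshape(2,1)
for k in "AB":
    X=cv2.triangulatePoints(Pm(d["top"]),Pm(d["scene"]),und(d["top"],res["top",k]),und(d["scene"],res["scene",k])); X=X[:3,0]/X[3,0]
    print(k,"tri",X.round(4))
    for n in d: print(n,ray(d[n],res[n,k],X[2]).round(4))
a=cv2.resize(d["top"]["img"][100:235,120:305],None,fx=4,fy=4,interpolation=cv2.INTER_CUBIC); save("crop1.png",a)
E
python3 m.py
```

```text
scene A [380.4 174.6] [29.7 39.5]
scene B [325.6 211.6] [24.2 33.1]
scene blue [0.4665 0.2944] [0.1373 0.1291] 85.2
scene white [ 0.4436 -0.3046] [0.1301 0.1328] 83.2
top A [214.3 150.4] [18.2 19. ]
top B [274.7 170.6] [18.5 19.2]
top blue [0.4634 0.2971] [0.1268 0.1245] 85.0
top white [ 0.4408 -0.3039] [0.1323 0.1298] 83.2
A tri [0.5849 0.1212 0.1151]
scene [[0.5866 0.1229 0.1151]]
top [[0.583  0.1198 0.1151]]
B tri [ 0.5306 -0.0335  0.0999]
scene [[ 0.5269 -0.037   0.0999]]
top [[ 0.5345 -0.0303  0.0999]]
```

View pics/crop1.png

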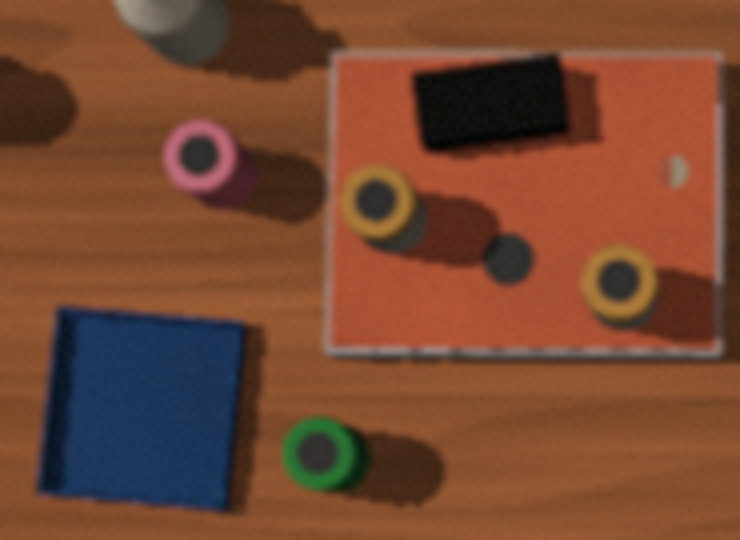

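The crop confirms it: both brass-lidded tins are at top (214,150) and (275,170), and the pink and green cans are separate. The scene lid masks bled into the board, so I'll redo them with the dark lid centres.

```bash
cat > m2.py <<'E'
from h import *
import pickle
d=pickle.load(open("c1.pkl","rb"))
W={"top":{"A":(214,150),"B":(275,170),"P":(170,139),"G":(200,213)},"scene":{"A":(381,181),"B":(331,214),"P":(412,161),"G":(333,148)}}
r={}
for n in d:
    im=d[n]["img"]; h=cv2.cvtColor(im,cv2.COLOR_RGB2HSV)
    for k,(x,y) in W[n].items():
        s=9;hh=h[y-s:y+s+1,x-s:x+s+1]; m=((hh[...,1]<90)&(hh[...,2]<100)).astype(np.uint8)
        cc=cv2.connectedComponentsWithStats(m,connectivity=4); l=[i for i in range(1,cc[0]) if cc[2][i,4]>12]
        i=min(l,key=lambda i:np.hypot(*(cc[3][i]-s))); r[n,k]=cc[3][i]+[x-s,y-s]; print(n,k,r[n,k].round(1),cc[2][i])
def Pm(c): return np.c_[cv2.Rodrigues(np.array(c["rvec"],float))[0],np.array(c["tvec"]).reshape(3,1)]
def und(c,p): return cv2.undistortPoints(np.array(p,float).reshape(1,1,2),np.array(c["K"]),np.array(c["distortion"])).reshape(2,1)
for k in "ABPG":
    X=cv2.triangulatePoints(Pm(d["top"]),Pm(d["scene"]),und(d["top"],r["top",k]),und(d["scene"],r["scene",k])); X=X[:3,0]/X[3,0]
    print(k,X.round(4),[ray(d[n],r[n,k],X[2]).round(4)[0,:2] for n in d])
print(proj(d["top"],[[.4,0,0]]))
a=cv2.resize(d["scene"]["img"][125:290,285:440],None,fx=3.5,fy=3.5,interpolation=cv2.INTER_CUBIC); save("crop2.png",a)
E
python3 m2.py
```

```text
scene A [380.8 180.4] [ 4  5 10  8 65]
scene B [331.2 214. ] [ 4  5 11  9 81]
scene P [412.4 160.9] [ 5  6 10  7 55]
scene G [334.4 147.7] [ 6  5 10  8 62]
top A [213.4 149.7] [ 5  5  8  8 55]
top B [274.3 169.7] [ 4  5  9  9 62]
top P [169.2 138.2] [ 4  4  9  9 65]
top G [199.  212.9] [ 4  4  9 10 71]
A [0.5908 0.1271 0.0877] [array([0.5909, 0.1272]), array([0.5906, 0.127 ])]
B [ 0.5387 -0.0288  0.0883] [array([ 0.5388, -0.0287]), array([ 0.5386, -0.0289])]
P [0.6267 0.2491 0.0631] [array([0.6265, 0.2489]), array([0.627 , 0.2492])]
G [0.4307 0.1672 0.063 ] [array([0.4311, 0.1676]), array([0.4302, 0.1668])]
[[264.69402011 225.49278681]]
```

View pics/crop2.png

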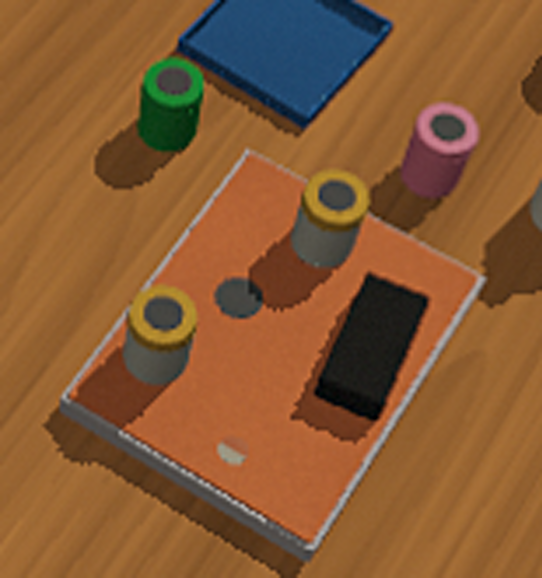

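Tin tops are at z≈0.088 and the board at ≈0.026. A is at (0.591, 0.127), B at (0.539, −0.029). I'll go above B first.

Request:
move_arm(commands="1 2.94 -2.56 0 0 0 0;1 2.94 -2.56 0 0 0 0;1 2.94 -2.56 0 0 0 0;1 2.94 -2.56 0 0 0 0;1 2.94 -2.56 0 0 0 0;1 2.94 -2.56 0 0 0 0;1 2.94 -2.56 0 0 0 0;1 2.94 -2.56 0 0 0 0;1 2.94 -2.56 0 0 0 0;1 2.94 -2.56 0 0 0 0;1 2.94 -2.56 0 0 0 0;1 2.94 -2.56 0 0 0 0", force=30)

```text
t: 1.1
eef_pos: [0.479, -0.1726, 0.2312]
tool_rot: [-0.0, 0.974, 0.226, -0.0]
contact_force: [0.7, -1.0, -0.5]
gripper_width: 1.001
```

Request:
move_arm(commands="1 2.94 -2.56 0 0 0 0;1 2.94 -2.56 0 0 0 0;1 2.94 -2.56 0 0 0 0;1 2.94 -2.56 0 0 0 0;1 0 0 1 0 0 -6.8;1 0 0 1 0 0 -6.8;1 0 0 1 0 0 -6.8;1 0 0 1 0 0 -6.8;1 0 0 1 0 0 -6.8;1 0 0 1 0 0 -6.8;1 0 0 1 0 0 -6.8;1 0 0 1 0 0 -6.8")

```text
t: 2.1
eef_pos: [0.5389, -0.0308, 0.1505]
tool_rot: [-0.0, 0.761, 0.649, -0.0]
contact_force: [-0.4, 0.8, 0.4]
gripper_width: 1.003
```

Request:
move_arm(commands="1 0 0 0 0 0 -6.8;1 0 0 0 0 0 0;1 0 0 0 0 0 0")

```text
t: 2.35
eef_pos: [0.5391, -0.0308, 0.1511]
tool_rot: [-0.0, 0.724, 0.689, -0.0]
contact_force: [1.1, -0.2, 0.7]
gripper_width: 1.002
```

```bash
cat > g.py <<'E'
import sys
from h import *
from scipy.spatial.transform import Rotation as Ro
def st(tgt=None):
    o=bot.get_obs(); q=o["tool_rot"]; R=Ro.from_quat([q[1],q[2],q[3],q[0]])
    M=R.as_matrix(); x=M[:,0]
    print("t",round(o["t"],2),"p",o["eef_pos"].round(4),"yaw",round(np.degrees(np.arctan2(x[1],x[0])),1),"z",M[:,2].round(3),"F",o["contact_force"].round(2),"w",round(o["gripper_width"],3),"q",o["q"].round(2))
    if tgt: print("tool cm",(M.T@(np.array(tgt)-o["eef_pos"])*100).round(2))
if __name__=="__main__": st([float(v) for v in sys.argv[1:]] or None)
E
python3 g.py .539 -.029 .044
```

```text
t 2.35 p [ 0.5391 -0.0308  0.1511] yaw 87.2 z [-0.001  0.    -1.   ] F [ 1.08 -0.18  0.74] w 1.002 q [ 0.32  0.39 -0.47  1.93  0.23  0.87 -0.32]
tool cm [ 1.800e-01 -1.000e-02  1.071e+01]
```

Request:
move_arm(commands="1 0.2 0 1.8 0 0 0;1 0 0 1.8 0 0 0;1 0 0 1.8 0 0 0;1 0 0 1.8 0 0 0;1 0 0 1.8 0 0 0;1 0 0 1.7 0 0 0;1 0 0 0 0 0 0;0.3 0 0 0 0 0 0;0.3 0 0 0 0 0 0;0.3 0 0 0 0 0 0;0.3 0 0 0 0 0 0;0.3 0 0 0 0 0 0")

```text
t: 3.35
eef_pos: [0.5402, -0.0287, 0.0457]
tool_rot: [0.001, 0.723, 0.691, 0.001]
contact_force: [-2.0, 0.3, 7.4]
gripper_width: 0.55
```

Request:
move_arm(commands="0.3 0 0 0 0 0 0;0.3 0 0 0 0 0 0;0.3 0 0 0 0 0 0;0.3 0 0 0 0 0 0;0.3 0 0 0 0 0 0;0.3 0 0 0 0 0 0")

```text
t: 3.85
eef_pos: [0.5402, -0.0287, 0.0457]
tool_rot: [0.001, 0.723, 0.691, 0.001]
contact_force: [-2.6, 0.1, 7.7]
gripper_width: 0.547
```

Request:
move_arm(commands="0.3 0 0 -0.5 0 0 0;0.3 0 0 -1 0 0 0;0.3 0 0 -2 0 0 0;0.3 0 0 -2.5 0 0 0;0.3 0 0 -2.5 0 0 0;0.3 0 0 -2 0 0 0;0.3 0 0 -1 0 0 0;0.3 0 0 0 0 0 0;0.3 0 0 0 0 0 0;0.3 0 0 0 0 0 0;0.3 0 0 0 0 0 0;0.3 0 0 0 0 0 0")

```text
t: 4.85
eef_pos: [0.5385, -0.0287, 0.1581]
tool_rot: [-0.001, 0.723, 0.691, -0.001]
contact_force: [-0.3, -0.3, -0.8]
gripper_width: 0.553
```

```bash
python3 - <<'E'
from h import *
from g import st
F=[]
for i in range(6):
    c=bot.read_camera("scene"); F.append(bot.get_obs()["contact_force"][2])
print(np.round(F,2)); save("lift1.png",c["img"])
st([.465,.296,.13]); st([.442,-.304,.13])
E
```

```text
[-0.51 -1.5  -0.47 -1.   -0.91 -0.62]
t 5.15 p [ 0.5393 -0.0287  0.1591] yaw 87.4 z [-0.  0. -1.] F [-0.73 -0.64 -0.62] w 0.551 q [ 0.33  0.38 -0.48  1.92  0.22  0.89 -0.31]
tool cm [32.09 -8.91  2.91]
t 5.15 p [ 0.5393 -0.0287  0.1591] yaw 87.4 z [-0.  0. -1.] F [-0.73 -0.64 -0.62] w 0.551 q [ 0.33  0.38 -0.48  1.92  0.22  0.89 -0.31]
tool cm [-27.95  -8.45   2.91]
```

View pics/lift1.png

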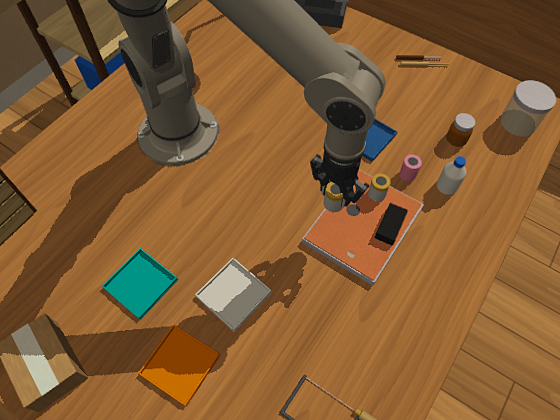

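The picture shows tin B lifted in the gripper at about (333,195), with tin A still on the board at (380,185). The force is about −0.9 N, so B is the light tin and goes to the white tray.

Request:
move_arm(commands="0.3 -1.7 -0.55 0 0 0 0;0.3 -3.5 -1.05 0 0 0 0;0.3 -3.5 -1.05 0 0 0 0;0.3 -3.5 -1.05 0 0 0 0;0.3 -3.5 -1.05 0 0 0 0;0.3 -3.5 -1.05 0 0 0 0;0.3 -3.5 -1.05 0 0 0 0;0.3 -3.5 -1.05 0 0 0 0;0.3 -1.75 -0.55 0 0 0 0;0.3 0 0 2 0 0 0;0.3 0 0 2 0 0 0;0.3 0 0 0 0 0 0")

```text
t: 6.15
eef_pos: [0.4397, -0.3035, 0.1162]
tool_rot: [-0.003, 0.724, 0.69, -0.001]
contact_force: [-1.4, 0.8, -1.3]
gripper_width: 0.55
```

```bash
python3 g.py .442 -.304 .0235
```

```text
t 6.15 p [ 0.4397 -0.3035  0.1162] yaw 87.3 z [-0.005  0.003 -1.   ] F [-1.4   0.81 -1.33] w 0.55 q [ 0.78  0.42 -0.37  1.97  0.21  0.79  0.25]
tool cm [-0.07  0.28  9.27]
```

Request:
move_arm(commands="0.3 0 0.1 2 0 0 0;0.3 0 0 2 0 0 0;0.3 0 0 2 0 0 0;0.3 0 0 1.5 0 0 0;0.3 0 0 0.8 0 0 0;0.3 0 0 0.3 0 0 0;0.3 0 0 0 0 0 0;0.3 0 0 0 0 0 0;0.3 0 0 0 0 0 0;0.3 0 0 0 0 0 0")

```text
t: 6.98
eef_pos: [0.4437, -0.3045, 0.0343]
tool_rot: [0.001, 0.723, 0.691, 0.0]
contact_force: [1.0, -0.1, -0.7]
gripper_width: 0.548
```

Request:
move_arm(commands="0.3 0 0 0.2 0 0 0;0.3 0 0 0 0 0 0;0.3 0 0 0 0 0 0")

```text
t: 7.23
eef_pos: [0.4431, -0.3041, 0.0314]
tool_rot: [0.0, 0.723, 0.691, -0.0]
contact_force: [-0.0, -0.1, -1.5]
gripper_width: 0.549
```

```bash
python3 g.py .442 -.304 .0235
```

```text
t 7.23 p [ 0.4431 -0.3041  0.0314] yaw 87.4 z [ 0. -0. -1.] F [-0.02 -0.14 -1.49] w 0.549 q [ 0.74  0.55 -0.32  2.01  0.29  0.62  0.18]
tool cm [ 0.01 -0.11  0.79]
```

Request:
move_arm(commands="0.3 0 0 0.3 0 0 0;0.3 0 0 0.2 0 0 0;0.3 0 0 0 0 0 0;0.3 0 0 0 0 0 0")

```text
t: 7.57
eef_pos: [0.4429, -0.304, 0.026]
tool_rot: [-0.0, 0.723, 0.691, -0.0]
contact_force: [-0.0, 0.4, -1.1]
gripper_width: 0.556
```

Request:
move_arm(commands="0.3 0 0 0.1 0 0 0;0.3 0 0 0 0 0 0;0.3 0 0 0 0 0 0")

```text
t: 7.82
eef_pos: [0.4431, -0.3041, 0.0253]
tool_rot: [-0.0, 0.723, 0.691, 0.0]
contact_force: [-0.6, 0.3, -0.9]
gripper_width: 0.552
```

Request:
move_arm(commands="0.3 0 0 0.1 0 0 0;0.3 0 0 0 0 0 0;0.3 0 0 0 0 0 0")

```text
t: 8.07
eef_pos: [0.4432, -0.3042, 0.0247]
tool_rot: [0.0, 0.723, 0.691, -0.0]
contact_force: [-2.3, 0.5, 5.6]
gripper_width: 0.547
```

Contact with the tray floor shows as +5.6 N, so I release and rise.

Request:
move_arm(commands="0.62 0 0 0 0 0 0;0.68 0 0 0 0 0 0;0.75 0 0 0 0 0 0;0.75 0 0 0 0 0 0;0.75 0 0 -0.5 0 0 0;0.75 0 0 -1.5 0 0 0;0.75 0 0 -2.5 0 0 0;0.75 0 0 -3 0 0 0;0.75 0 0 -3 0 0 0;1 0 0 -3 0 0 0;1 0 0 0 0 0 0;1 0 0 0 0 0 0")

```text
t: 9.07
eef_pos: [0.4442, -0.3048, 0.1614]
tool_rot: [0.002, 0.723, 0.691, 0.0]
contact_force: [-0.7, 0.2, -0.9]
gripper_width: 1.002
```

```bash
python3 - <<'E'
from h import *
from g import st
c=bot.read_camera("scene"); save("p1.png",cv2.resize(c["img"][200:360,120:330],None,fx=3,fy=3))
st([.591,.127,.16])
E
```

```text
t 9.12 p [ 0.4431 -0.3043  0.1598] yaw 87.4 z [ 0.001 -0.001 -1.   ] F [-0.94  0.02  0.73] w 1.001 q [ 0.8   0.36 -0.39  1.93  0.18  0.88  0.28]
tool cm [ 4.376e+01  1.278e+01 -4.000e-02]
```

View pics/p1.png

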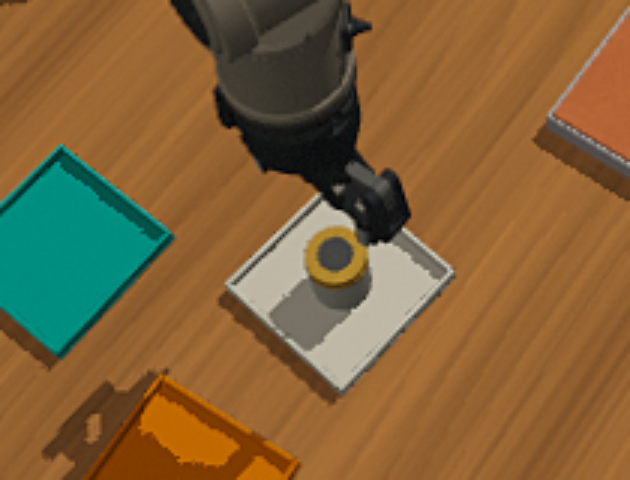

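The tin stands upright in the middle of the white tray, at crop (335,260). Next is tin A.

Request:
move_arm(commands="1 3.65 1.06 0 0 0 0;1 3.65 1.06 0 0 0 0;1 3.65 1.06 0 0 0 0;1 3.65 1.06 0 0 0 0;1 3.65 1.06 0 0 0 0;1 3.65 1.06 0 0 0 0;1 3.65 1.07 0 0 0 0;1 3.65 1.07 0 0 0 0;1 3.65 1.07 0 0 0 0;1 3.65 1.07 0 0 0 0;1 3.65 1.07 0 0 0 0;1 3.65 1.07 0 0 0 0")

```text
t: 10.12
eef_pos: [0.5901, 0.1291, 0.1574]
tool_rot: [-0.001, 0.723, 0.691, -0.001]
contact_force: [1.0, -0.0, 0.7]
gripper_width: 0.999
```

Request:
move_arm(commands="1 0 0 0 0 0 -5;1 0 0 0 0 0 -5;1 0 0 0 0 0 -5;1 0 0 0 0 0 0;1 0 0 0 0 0 0")

```text
t: 10.53
eef_pos: [0.59, 0.1272, 0.1578]
tool_rot: [-0.001, 0.628, 0.778, -0.001]
contact_force: [0.6, 0.1, -0.4]
gripper_width: 1.001
```

```bash
python3 g.py .591 .127 .044
```

```text
t 10.53 p [0.59   0.1272 0.1578] yaw 102.2 z [-0.003 -0.    -1.   ] F [ 0.55  0.05 -0.41] w 1.001 q [ 0.1   0.5  -0.56  1.77  0.31  0.96 -0.37]
tool cm [-0.05  0.13 11.38]
```

Request:
move_arm(commands="1 0 0.1 2 0 0 0;1 0 0 2 0 0 0;1 0 0 2 0 0 0;1 0 0 2 0 0 0;1 0 0 2 0 0 0;1 0 0 1.3 0 0 0;1 0 0 0 0 0 0;1 0 0 0 0 0 0;0.3 0 0 0 0 0 0;0.3 0 0 0 0 0 0;0.3 0 0 0 0 0 0;0.3 0 0 0 0 0 0", force=40)

```text
t: 11.53
eef_pos: [0.592, 0.1278, 0.0476]
tool_rot: [0.0, 0.627, 0.779, 0.0]
contact_force: [-3.3, -1.8, 6.7]
gripper_width: 0.556
```

Request:
move_arm(commands="0.3 0 0 0 0 0 0;0.3 0 0 0 0 0 0;0.3 0 0 0 0 0 0;0.3 0 0 0 0 0 0;0.3 0 0 0 0 0 0;0.3 0 0 0 0 0 0")

```text
t: 12.03
eef_pos: [0.592, 0.1278, 0.0476]
tool_rot: [0.0, 0.627, 0.779, 0.0]
contact_force: [-2.9, -1.0, 7.0]
gripper_width: 0.555
```

Request:
move_arm(commands="0.3 0 0 -0.5 0 0 0;0.3 0 0 -1 0 0 0;0.3 0 0 -2 0 0 0;0.3 0 0 -2.5 0 0 0;0.3 0 0 -2.5 0 0 0;0.3 0 0 -2 0 0 0;0.3 0 0 -1 0 0 0;0.3 0 0 0 0 0 0;0.3 0 0 0 0 0 0;0.3 0 0 0 0 0 0;0.3 0 0 0 0 0 0;0.3 0 0 0 0 0 0")

```text
t: 13.03
eef_pos: [0.591, 0.1275, 0.1598]
tool_rot: [-0.001, 0.627, 0.779, -0.001]
contact_force: [0.0, -0.1, -5.3]
gripper_width: 0.553
```

```bash
python3 g.py .465 .296 .0245
```

```text
t 13.03 p [0.591  0.1275 0.1598] yaw 102.4 z [-0.002 -0.    -1.   ] F [ 0.04 -0.08 -5.3 ] w 0.553 q [ 0.1   0.5  -0.56  1.77  0.31  0.97 -0.36]
tool cm [19.16 -8.66 13.56]
```

It reads −5.3 N, so A is the heavy tin and goes to the blue tray.

Request:
move_arm(commands="0.3 1.5 -0.7 0 0 0 0;0.3 3.2 -1.45 0 0 0 0;0.3 3.2 -1.45 0 0 0 0;0.3 3.2 -1.45 0 0 0 0;0.3 3.2 -1.45 0 0 0 0;0.3 3.2 -1.45 0 0 0 0;0.3 1.66 -0.7 0 0 0 0;0.3 0 0 0 0 0 0;0.3 0 0 2 0 0 0;0.3 0 0 2 0 0 0;0.3 0 0 0 0 0 0;0.3 0 0 0 0 0 0")

```text
t: 14.03
eef_pos: [0.4656, 0.2954, 0.1201]
tool_rot: [-0.001, 0.627, 0.779, -0.002]
contact_force: [0.4, -0.2, -4.1]
gripper_width: 0.556
```

```bash
python3 g.py .465 .296 .0255
```

```text
t 14.03 p [0.4656 0.2954 0.1201] yaw 102.4 z [-0.003 -0.002 -1.   ] F [ 0.41 -0.24 -4.1 ] w 0.556 q [-0.21  0.48 -0.6   1.92  0.35  0.85 -0.77]
tool cm [ 0.09 -0.02  9.46]
```

Request:
move_arm(commands="0.3 0.1 0 1.5 0 0 0;0.3 0 0 2 0 0 0;0.3 0 0 2 0 0 0;0.3 0 0 2 0 0 0;0.3 0 0 1 0 0 0;0.3 0 0 0.3 0 0 0;0.3 0 0 0 0 0 0;0.3 0 0 0 0 0 0;0.3 0 0 0 0 0 0")

```text
t: 14.78
eef_pos: [0.467, 0.2981, 0.0346]
tool_rot: [0.0, 0.627, 0.779, 0.001]
contact_force: [0.0, 0.2, -4.6]
gripper_width: 0.553
```

Request:
move_arm(commands="0.3 0 0 0.2 0 0 0;0.3 0 0 0 0 0 0;0.3 0 0 0 0 0 0")

```text
t: 15.03
eef_pos: [0.4663, 0.2974, 0.0317]
tool_rot: [0.0, 0.627, 0.779, 0.0]
contact_force: [0.3, -0.9, -4.0]
gripper_width: 0.555
```

Request:
move_arm(commands="0.3 0 0 0.2 0 0 0;0.3 0 0 0.2 0 0 0;0.3 0 0 0 0 0 0;0.3 0 0 0 0 0 0")

```text
t: 15.37
eef_pos: [0.4659, 0.2973, 0.0271]
tool_rot: [-0.0, 0.627, 0.779, -0.0]
contact_force: [0.2, -0.6, -5.1]
gripper_width: 0.553
```

Request:
move_arm(commands="0.3 0 0 0.1 0 0 0;0.3 0 0 0 0 0 0;0.3 0 0 0 0 0 0")

```text
t: 15.62
eef_pos: [0.4661, 0.2974, 0.0267]
tool_rot: [0.0, 0.627, 0.779, 0.0]
contact_force: [-2.3, -1.5, 2.4]
gripper_width: 0.553
```

Request:
move_arm(commands="0.3 0 0 0.1 0 0 0;0.3 0 0 0 0 0 0;0.3 0 0 0 0 0 0")

```text
t: 15.87
eef_pos: [0.4661, 0.2974, 0.0266]
tool_rot: [0.001, 0.627, 0.779, -0.0]
contact_force: [-4.7, -4.0, 13.1]
gripper_width: 0.557
```

It is seated on the floor, so I release and retreat.

Request:
move_arm(commands="0.62 0 0 -0.1 0 0 0;0.68 0 0 0 0 0 0;0.75 0 0 0 0 0 0;0.75 0 0 0 0 0 0;0.75 0 0 -0.5 0 0 0;0.75 0 0 -1.5 0 0 0;0.75 0 0 -2.5 0 0 0;0.75 0 0 -3 0 0 0;0.75 0 0 -3 0 0 0;1 0 0 -3 0 0 0;1 0 0 -3 0 0 0;1 0 0 0 0 0 0")

```text
t: 16.87
eef_pos: [0.4686, 0.3, 0.1976]
tool_rot: [0.002, 0.627, 0.779, 0.005]
contact_force: [-0.0, 1.3, 0.9]
gripper_width: 1.0
```

Request:
move_arm(commands="1 -3.5 0 0 0 0 0;1 -3.5 0 0 0 0 0;1 -3.5 0 0 0 0 0;1 -3.5 0 0 0 0 0;1 -3.5 0 0 0 0 0;1 -3.5 0 0 0 0 0;1 -3.5 0 0 0 0 0;1 0 0 0 0 0 0;1 0 0 0 0 0 0;1 0 0 0 0 0 0")

```text
t: 17.7
eef_pos: [0.5184, 0.0586, 0.1912]
tool_rot: [-0.0, 0.627, 0.779, 0.0]
contact_force: [0.1, 0.3, 0.5]
gripper_width: 0.999
```

```bash
python3 - <<'E'
from h import *
from g import st
c=bot.read_camera("scene"); t=bot.read_camera("top"); save("end.png",np.hstack([cv2.resize(c["img"],(400,300),interpolation=cv2.INTER_AREA),cv2.resize(t["img"][80:320,110:430],(400,300))]))
st()
E
```

```text
t 17.8 p [0.5183 0.0597 0.1913] yaw 102.5 z [ 0.     0.001 -1.   ] F [ 0.19 -0.06 -0.29] w 0.997 q [ 0.25  0.33 -0.58  1.93  0.22  0.95 -0.22]
```

View pics/end.png

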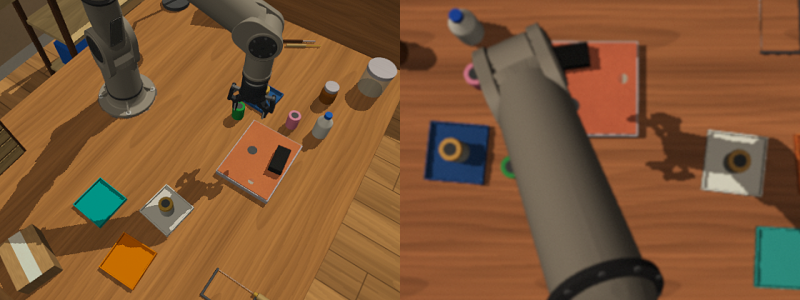

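Both tins stand upright in their trays: one in blue at right-half (452,149), one in white at (738,160). The arm is clear, so I hand in.

```bash
python3 -c "from station import bot; print(bot.hand_in())"
```

```text
the job is handed in; nothing more can be done
None
```

Both tins are in their trays and the job is handed in at about 18 s of the 62 s allowed. I lifted each tin and weighed it by the wrist force. Tin B read about 0.9 N (light) and went in the white tray. Tin A read about 5 N (full) and went in the blue tray. Each was lowered until it touched the tray floor, then released.

The last pictures show both tins upright near the middle of their trays, with the gripper open and clear. The blue-tray tin was partly hidden by the gripper in the scene view, so only the top view confirms that one. One early measurement disagreed: the first lid masks picked up the board colour and gave wrong heights, so I redid them from the dark lid centres, and the two cameras then agreed to within about 1 mm. No later check failed.

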